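# Stand the album against the rosewood box

## Robot

A 7-joint arm with a two-finger parallel gripper is mounted at the origin on the work surface. World frame = base frame: x ahead of the robot, y to its left, z up, the work surface at z = 0. Lengths are in m, angles in rad, forces in N, time in s.
With the tool pointing down it reaches from about 0.4 to 0.85 m from the base axis. Payload 10.4 kg.
Tool frame: the origin (TCP) lies at the very end of the fingers, on their centre line; the grasp point (between the pads) lies 19 mm behind it; z points along the fingers, y is the direction in which the jaws open and shut (so a half turn about z gives the same grasp; the last joint's range is limited). The gripper opens to 85 mm and grips with 20 to 120 N. Pads are 22 mm wide; open, the fingers measure 114 mm over their backs; the gripper's body (76 mm by 85 mm) begins 54 mm behind the grasp point. The pads swing forward as they close: fully open they stand 13 mm farther back than shut.
Start: joints at [1.203, 0.332, -0.065, 1.46, 0.022, 1.35, -0.088], TCP at [0.211, -0.588, 0.231] pointing down, gripper open.
Joint ranges: [-2.6, 2.6], [-0.5, 2.12], [-1.47, 1.34], [0.16, 2.42], [-1.27, 4.41], [0.06, 2.06], [-2.6, 2.6]. Speed limits (rad/s): [2.22, 2.22, 2.79, 2.79, 3.14, 3.14, 3.14].

## Interface

Orientations are given as a unit quaternion [x, y, z, w].
In Python, from workcell import get_obs, camera, camera_info, hand_in gives the robot as it stands.
- The arm moves only by the tool move_arm, never from a script. Its argument "moves" is a list of rows, each a list of 3 entries, a list of its own where there are three numbers: the shift along the tool's x, y, z in units of 25 mm (1.0 is 25 mm), then the turn, a rotation vector about the tool's x, y, z in degrees, then the opening, from 0 (shut) to 1 (fully open). A call has 1 to 5 rows; each row shifts and turns the commanded pose from where the row before left it, along the tool's axes as they then stand; what a row does not reach is not made up. A row lasts 1/8 s, in which the tool goes at most 62.5 mm and 10.7 degrees, less where a joint would pass 70% of its speed; a pose out of reach is approached as far as the arm can. A call is refused whole if a number of a shift passes 1 or a number of a turn 10.7, either way. A call with a gripper value outside its range is refused whole. The fingers move at their own pace and stop on an object; "squeeze" is the grip in N (left out, the last holds). Time passes only in rows, so rows that do not move let the fingers close. It gives the time, the measured TCP pose, the force and the opening at its end, in the units of the state.
- get_obs(): the state, without advancing time (a new reading comes with each control period).
- camera(name): name is "side" or "top"; returns the picture (400x640x3 uint8, red, green, blue); there is no depth.
- camera_info(name): a dict with "fx", "fy", "cx", "cy" (pixels), "D" ([k1, k2, p1, p2, k3] as OpenCV has them; the pictures are not rectified), "origin" and "rotation" of the camera in the world. Camera axes: x right, y down, z forward; pixel columns grow to the right and rows downward; lengths in m; the calibration is good to about 2 mm. A picture is of the moment at which its call begins. camera_info takes no time and is no camera call.
- hand_in(): hands the job in, once; it reports no verdict.
The state is a dict: "clock": time; "joint_pos": joint angles; "joint_velocities": joint speeds; "tau": joint torques, N m; "position": TCP position; "ee_rot": TCP orientation; "ft_force": force on the tool from outside, world axes, zero at the start; "torque": the same for the moment, N m; "grip_width": opening from 0.0 (shut) to 1.0 (fully open).
Only numpy, scipy, OpenCV 4.12 (cv2) and the standard library are available. Lean on these libraries where they do the work, as an engineer would, in place of code of your own. Each camera call takes 0.05 s, during which the arm holds its last target. There are 200 camera calls.

## Task

The pale grey album lies sloping, its raised edge propped on a long stone seal. Tip it up to stand upright on its lower long edge, flat and square against the front of the rosewood box, roughly in the middle, then slide the seal along the shelf until its long side lies against the album's foot so that it cannot slip out. Leave the other things where they are, and let go of everything at the end.

Things in the scene. Friction and masses are not known exactly. Their poses are not given: they have to be found in the camera images.
- album: Rigid pale grey hard-bound album with paper page edges: flat block 120 (x) x 170 (y) x 30 thick (z, underside 0, upper cover +30), about 0.42 kg. Origin: centre of its underside. It starts sloping about 24 degrees, y along the box's front within 0.08 rad, nearest corner 2 to 24 mm from the box. Standing as wanted: x straight down, z into the box, origin 60 mm up, 30 mm in front of the box.
- album_foot (a point): Middle of the album's lower long edge (its x = +60, z = 0), which rests on the shelf, nearer the box; the album is tipped about this edge.
- album_edge (a point): Middle of the underside of the album's raised long edge (its x = -60, z = 0), on the far side from the box (the robot's right), at the start about 48 mm above the shelf with free space below it in front of the seal.
- box_front (a point): Foot of the front of the rosewood box, midway along it, on the shelf surface. Axes as the box: x points into the box, square to its front, y along its front, z up. The box is fixed, closed, of dark wood, 120 deep (x), 240 long (y), 95 tall; its upright front faces the robot's right (about -y of the world, within 0.3 rad).
- prop_seal: Long reddish stone seal, a square bar 30 x 100 (its y) x 30, about 0.24 kg, lying loose on the shelf under the album, parallel to the album's long edges, its near side set back 12 mm horizontally from the raised edge. Origin: centre of its underside.
- seal_center (a point): Centre of the long seal's bar, 15 mm above its underside. When it lies against the foot of the standing album this point is 45 mm in front of the box.
- glass_weight: Square glass paperweight, 60 x 60 x 30 tall. Origin: centre of its underside. Bystander.
- pad_jar: Round white ceramic seal-paste jar with lid, 72 across, 50 tall. Origin: centre of its underside. Bystander.
- tall_seal: Reddish stone seal standing on end, 34 x 34, 92 tall with a rounded head. Origin: centre of its foot. Bystander.
- wide_seal: Low reddish stone seal lying on the box's lid, 45 (x) x 60 (y) x 25 tall. Origin: centre of its underside. Bystander.
- ink_dish: Small blue ceramic bowl, 90 across, 25 tall. Origin: centre of its underside. Bystander.
Things that resemble listed ones, but are neither listed nor needed, are in the scene too. Leave any purple look-alike of the album alone.

How it is judged:
By the outcome, as a careful person would: the job done as asked, in the order asked, and still so for the second after the job is handed in, with the robot touching nothing.
It also fails if it takes over 51 s, if anything falls off the work surface, if the arm or the gripper's body presses on something with over 40 N, if the wrist force passes 120 N, or if a joint passes its speed limit or range.

## Working session

There is one attempt and no reset: what is moved stays moved. The work goes in short steps, Python scripts to look and compute and a tool call to move; the robot and the scene stay as the last step left them, time stands still between calls to the robot, and variables do not carry over. Pictures are saved under pics/ and viewed, about 8 in all and at most 12, crops included, and the job is handed in when it is done.

Besides the shell and the picture viewer there is one more tool, called after "Call:" as name([rows], argument=value, ...), one row to a line, values as JSON. move_arm: Moves the arm, as the interface text tells. Its arguments: {"type":"object","properties":{"moves":{"type":"array","items":{"type":"array"}},"squeeze":{"type":"number"}},"required":["moves"]}

```bash
mkdir -p pics; ls; cat > h.py <<'E'
import numpy as np, cv2
from workcell import get_obs, camera, camera_info, hand_in
def snap(n,f):
    im=camera(n); cv2.imwrite('pics/'+f,cv2.cvtColor(im,cv2.COLOR_RGB2BGR)); return im
def ray(n,uv):
    c=camera_info(n);K=np.array([[c['fx'],0,c['cx']],[0,c['fy'],c['cy']],[0,0,1.]])
    p=cv2.undistortPoints(np.array(uv,float).reshape(-1,1,2),K,np.array(c['D'],float)).reshape(-1,2)
    d=np.c_[p,np.ones(len(p))]@np.array(c['rotation']).reshape(3,3).T
    return np.array(c['origin']),d
def onz(n,uv,z):
    o,d=ray(n,uv); return o+d*((z-o[2])/d[:,2])[:,None]
def tri(a,b):
    (o1,d1),(o2,d2)=ray('side',a),ray('top',b); out=[]
    for x,y in zip(d1,d2):
        s=np.linalg.lstsq(np.c_[x,-y],o2-o1,rcond=None)[0]
        p,q=o1+s[0]*x,o2+s[1]*y; out.append([*((p+q)/2),np.linalg.norm(p-q)])
    return np.array(out)
E
python3 - <<'E'
from h import *
for n in('side','top'):
    snap(n,n+'0.png'); c=camera_info(n);print(n,c)
print(get_obs())
E
```

```text
pics
side {'fx': 471.081629581457, 'fy': 471.081629581457, 'cx': 317.7719938452133, 'cy': 199.20117572778972, 'D': array([-0.06276646,  0.        ,  0.        ,  0.        ,  0.        ]), 'origin': array([ 0.43676122, -0.80335876,  0.88477681]), 'rotation': array([ 0.9286957 , -0.05796275,  0.0132197 , -0.36604626])}
top {'fx': 414.3552454962684, 'fy': 414.3552454962684, 'cx': 312.0893141243709, 'cy': 195.14875331039363, 'D': array([-0.09226599,  0.        ,  0.        ,  0.        ,  0.        ]), 'origin': array([ 0.35521805, -0.0711866 ,  1.19013209]), 'rotation': array([-0.70018282,  0.71056052, -0.04778613,  0.05063854])}
{'clock': 0.1, 'joint_pos': array([ 1.20337546,  0.33280801, -0.06469636,  1.46083893,  0.02157889,
        1.349883  , -0.08850635]), 'joint_velocities': array([-0.00101416, -0.00232715,  0.00019916, -0.00163715,  0.00175392,
       -0.0008415 ,  0.00065961]), 'tau': array([ 9.65059153e-04, -6.26749420e+01,  4.88464138e-02, -3.92431569e+01,
        1.63521833e-02,  6.91559835e-03,  3.21586265e-05]), 'position': array([ 0.21116102, -0.58790523,  0.23060467]), 'ee_rot': array([ 9.85173535e-01,  1.71559669e-01, -1.24045835e-04, -6.08997263e-04]), 'ft_force': array([ 0.55350229,  0.1093285 , -0.73005679]), 'torque': array([-0.0425575 ,  0.03243257, -0.0347597 ]), 'grip_width': 1.0012004598261013}
```

View pics/side0.png

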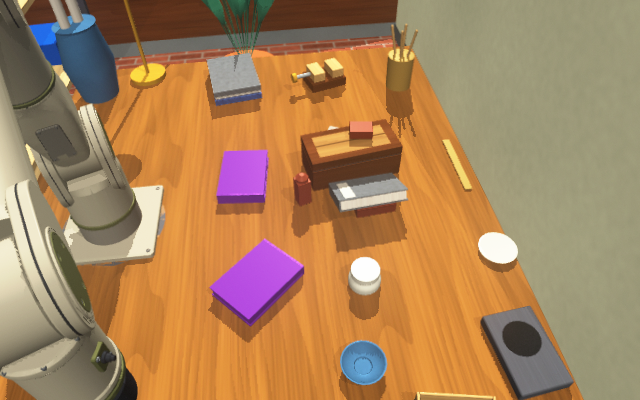

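View pics/top0.png

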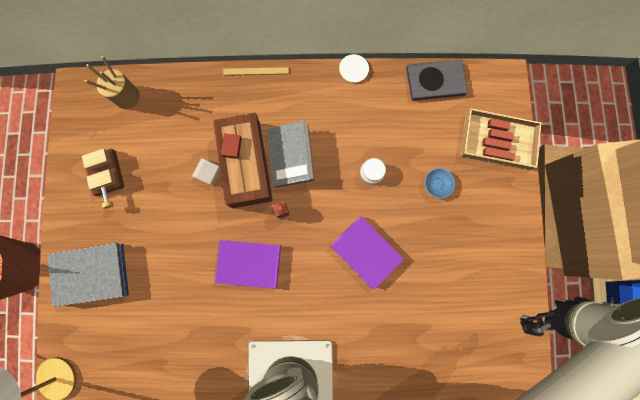

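Side view: grey album at (370,192) leans on a seal at (375,210), with the box at (350,155). Top view: album (290,153), box (243,160), tall seal (280,209), jar (373,171). Possible mix-ups are the grey book stack at top (88,275), the purple albums at top (248,264) and (368,252), and the dark inkstone at (437,80). I choose (290,153), since it's the only one propped by the box. Next I check it in a close crop.

```bash
sed -i "s/np.array(c\['rotation'\]).reshape(3,3).T/Rotation.from_quat(c['rotation']).as_matrix().T/; 1a from scipy.spatial.transform import Rotation" h.py
python3 - <<'E'
from h import *
s=cv2.imread('pics/side0.png')[110:230,280:420]; t=cv2.imread('pics/top0.png')[100:225,195:335]
a=cv2.resize(s,None,fx=5,fy=5,interpolation=cv2.INTER_CUBIC)[:600]
b=cv2.resize(t,None,fx=4,fy=4,interpolation=cv2.INTER_CUBIC)
a=cv2.resize(s,(400,343),interpolation=cv2.INTER_CUBIC); b=cv2.resize(t,(400,357),interpolation=cv2.INTER_CUBIC)
o=np.zeros((357,800,3),np.uint8);o[:343,:400]=a;o[:,400:]=b
cv2.imwrite('pics/crop0.png',o)
print(onz('top',[[320,372]],0.0))
E
```

```text
[[ 0.02500127 -0.08245032  0.        ]]
```

View pics/crop0.png

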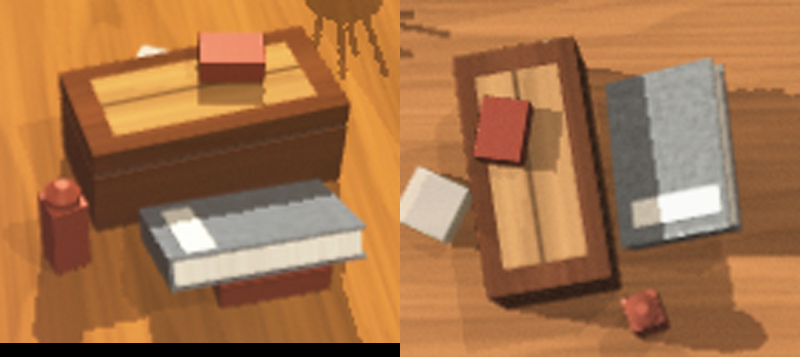

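```bash
cat > m.py <<'E'
from h import *
k=400/140
S=lambda p:np.array([[280+u/k,110+v/k] for u,v in p]); T=lambda p:np.array([[195+(u-400)/k,100+v/k] for u,v in p])
np.set_printoptions(precision=4,suppress=True)
bt=T([(575,38),(613,285),(490,303),(455,57)]); bs=S([(348,103),(96,156),(62,75),(305,28)])
print('box top z95',onz('top',bt,.095)); print('side z95',onz('side',bs,.095))
print('box tri',tri(bs,bt))
# album: raised-top far, raised-top near, low-top near, low-top far
at=T([(712,60),(735,231),(625,248),(606,86)]); as_=S([(363,229),(172,263),(140,208),(322,180)])
print('album',tri(as_,at))
print('raised z75 top',onz('top',at[:2],.075),'side',onz('side',as_[:2],.075))
print('under edge z48 side',onz('side',S([(364,259),(175,291)]),.048))
print('seal foot side z0',onz('side',S([(331,293),(220,305)]),0),'tall',onz('side',S([(65,270)]),0),'tall head',onz('top',T([(643,312)]),.085))
E
python3 m.py
```

```text
box top z95 [[0.7394 0.0831 0.095 ]
 [0.4981 0.0458 0.095 ]
 [0.4828 0.1613 0.095 ]
 [0.7229 0.1997 0.095 ]]
side z95 [[0.7438 0.0845 0.095 ]
 [0.5125 0.0458 0.095 ]
 [0.4938 0.1586 0.095 ]
 [0.7294 0.1965 0.095 ]]
box tri [[0.7413 0.083  0.0957 0.0041]
 [0.5055 0.0464 0.0933 0.0143]
 [0.4887 0.1625 0.0909 0.0107]
 [0.7277 0.2009 0.0906 0.0063]]
album [[ 0.7248 -0.0487  0.0711  0.0042]
 [ 0.5565 -0.0687  0.074   0.0105]
 [ 0.5468  0.0409  0.0307  0.0067]
 [ 0.7172  0.0609  0.0237  0.009 ]]
raised z75 top [[ 0.7213 -0.0488  0.075 ]
 [ 0.551  -0.0688  0.075 ]] side [[ 0.7256 -0.0518  0.075 ]
 [ 0.5617 -0.0686  0.075 ]]
under edge z48 side [[ 0.7274 -0.0613  0.048 ]
 [ 0.5636 -0.0756  0.048 ]]
seal foot side z0 [[ 0.7056 -0.0543  0.    ]
 [ 0.6071 -0.0551 -0.    ]] tall [[0.4777 0.0038 0.    ]] tall head [[0.4734 0.0187 0.085 ]]
```

```bash
cat >> h.py <<'E'
np.set_printoptions(precision=3,suppress=True)
from scipy.linalg import logm
def mat(p,z,x):
    z=np.array(z)/np.linalg.norm(z); x=np.array(x)-z*np.dot(z,x); x/=np.linalg.norm(x)
    M=np.eye(4); M[:3,:3]=np.c_[x,np.cross(z,x),z]; M[:3,3]=p; return M
def cur():
    o=get_obs(); M=np.eye(4); M[:3,:3]=Rotation.from_quat(o['ee_rot']).as_matrix(); M[:3,3]=o['position']; return M
def twist(A,B):
    "body screw from A to B: shift in 25 mm units, turn in deg"
    L=np.real(logm(np.linalg.inv(A)@B)); return np.r_[L[:3,3]/.025,np.degrees([L[2,1],L[0,2],L[1,0]])]
def tool(p,yaw,tilt):
    "tilt 0 = pointing down, 90 = pointing level towards the box; yaw of tool x, deg"
    a,t=np.radians(yaw),np.radians(tilt); h=np.array([-np.sin(a),np.cos(a),0])
    return mat(p,h*np.sin(t)-np.array([0,0,np.cos(t)]),[np.cos(a),np.sin(a),0])
E
python3 - <<'E'
from h import *
A=cur();B=tool([.65,-.23,.28],6.7,0);C=tool([.651,-.20,.20],6.7,66)
for P,Q in((A,B),(B,C)): print(twist(P,Q))
E
```

```text
[20.408 -9.942 -1.97  -0.071  0.01  13.057]
[ 0.18   0.79   3.522 66.     0.     0.   ]
```

Call:
move_arm([
  [[0.97,-0.47,-0.1],[0,0,0.6],1],
  [[0.97,-0.47,-0.1],[0,0,0.6],1],
  [[0.97,-0.47,-0.1],[0,0,0.6],1],
  [[0.97,-0.47,-0.1],[0,0,0.6],1],
  [[0.97,-0.47,-0.1],[0,0,0.6],1],
])

```text
clock: 0.72
position: [0.308, -0.4931, 0.2435]
ee_rot: [0.989, 0.146, -0.0, -0.0]
ft_force: [-0.3, -0.3, -0.7]
grip_width: 1.004
```

Call:
move_arm([
  [[0.97,-0.47,-0.1],[0,0,0.6],1],
  [[0.97,-0.47,-0.1],[0,0,0.6],1],
  [[0.97,-0.47,-0.1],[0,0,0.6],1],
  [[0.97,-0.47,-0.1],[0,0,0.6],1],
  [[0.97,-0.47,-0.1],[0,0,0.6],1],
])

```text
clock: 1.35
position: [0.409, -0.4041, 0.256]
ee_rot: [0.993, 0.12, -0.0, -0.0]
ft_force: [0.2, -0.0, 0.1]
grip_width: 1.0
```

Call:
move_arm([
  [[0.97,-0.47,-0.1],[0,0,0.6],1],
  [[0.97,-0.47,-0.1],[0,0,0.6],1],
  [[0.97,-0.47,-0.1],[0,0,0.6],1],
  [[0.97,-0.47,-0.1],[0,0,0.6],1],
  [[0.97,-0.47,-0.1],[0,0,0.6],1],
])

```text
clock: 1.98
position: [0.5146, -0.3205, 0.2685]
ee_rot: [0.996, 0.094, -0.0, -0.0]
ft_force: [0.2, 0.3, -0.2]
grip_width: 0.998
```

Call:
move_arm([
  [[0.97,-0.47,-0.1],[0,0,0.7],0.65],
  [[0.97,-0.47,-0.1],[0,0,0.7],0.65],
  [[0.97,-0.47,-0.1],[0,0,0.7],0.65],
  [[0.97,-0.47,-0.1],[0,0,0.7],0.65],
  [[0.97,-0.47,-0.1],[0,0,0.7],0.65],
])

```text
clock: 2.6
position: [0.6247, -0.243, 0.2809]
ee_rot: [0.998, 0.063, -0.0, -0.0]
ft_force: [-0.5, 0.8, -0.1]
grip_width: 0.648
```

Call:
move_arm([
  [[0.18,0.1,0.4],[9.4,0,0],0.65],
  [[0.18,0.1,0.4],[9.4,0,0],0.65],
  [[0.18,0.1,0.4],[9.4,0,0],0.65],
  [[0.18,0.1,0.4],[9.4,0,0],0.65],
  [[0.18,0.1,0.4],[9.4,0,0],0.65],
])

```text
clock: 3.22
position: [0.646, -0.2372, 0.2309]
ee_rot: [0.914, 0.058, -0.025, -0.4]
ft_force: [0.3, 0.5, -0.8]
grip_width: 0.648
```

Call:
move_arm([
  [[0.18,0.1,0.4],[9.5,0,0],0.65],
  [[0.18,0.1,0.4],[9.5,0,0],0.65],
  [[0,0,0],[0,0,0],0.65],
])

```text
clock: 3.6
position: [0.6522, -0.2231, 0.2084]
ee_rot: [0.835, 0.051, -0.038, -0.546]
ft_force: [0.0, 0.3, -0.4]
grip_width: 0.651
```

```bash
python3 - <<'E'
from h import *
o=get_obs();print(o['joint_pos'],o['clock'])
A=cur();print(A)
pre=tool([.651,-.137,.094],6.7,66);g=tool([.641,-.048,.054],6.7,66)
print(twist(A,pre),twist(pre,g))
snap('side','s1.png');snap('top','t1.png')
a=cv2.imread('pics/side0.png')*0
a=np.hstack([cv2.resize(cv2.imread('pics/s1.png')[100:300,270:470],(400,400)),cv2.resize(cv2.imread('pics/t1.png')[80:280,200:400],(400,400))]);cv2.imwrite('pics/c1.png',a)
E
```

```text
[ 0.778  1.133 -0.49   0.698 -0.548  2.014 -1.13 ] 3.6
[[ 0.992  0.043 -0.118  0.652]
 [ 0.126 -0.399  0.908 -0.223]
 [-0.008 -0.916 -0.401  0.208]
 [ 0.     0.     0.     1.   ]]
[ 0.389  2.803  4.98  -0.349  0.669 -0.214] [ 0.018  0.005  3.923  0.    -0.     0.   ]
```

View pics/c1.png

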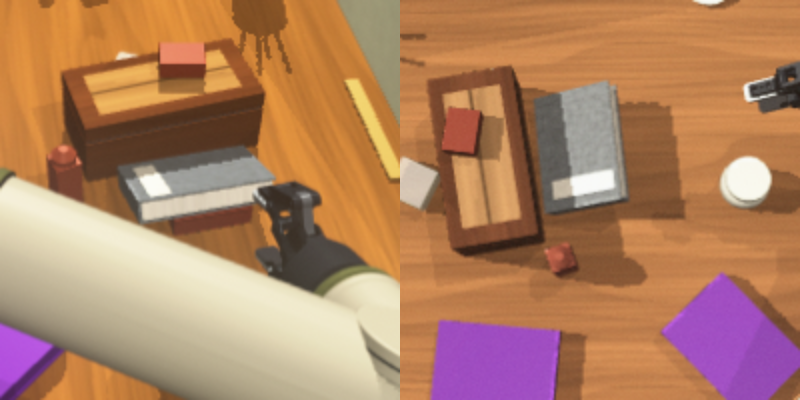

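The crop shows the gripper right of the album at its height line, clear of jar (top px 373,171) and album (top px 290,153), which is unmoved.

Call:
move_arm([
  [[0.08,0.56,0.8],[-0.1,0.1,0],0.65],
  [[0.08,0.56,0.8],[-0.1,0.1,0],0.65],
  [[0.08,0.56,0.8],[-0.1,0.1,0],0.65],
  [[0.08,0.56,0.8],[0,0.1,0],0.65],
  [[0.08,0.56,0.8],[0,0.1,0],0.65],
])

```text
clock: 4.32
position: [0.6568, -0.1596, 0.1134]
ee_rot: [0.841, 0.053, -0.029, -0.538]
ft_force: [0.0, 0.4, 0.3]
grip_width: 0.649
```

```bash
python3 - <<'E'
from h import *
o=get_obs();print(o['joint_pos'],o['clock'],o['position'],o['ft_force'],onz('top',[[373,171]],.05))
A=cur()
pre=tool([.651,-.137,.094],6.7,66);g=tool([.641,-.048,.054],6.7,66)
print(twist(A,pre),twist(A,g))
E
```

```text
[ 0.764  1.125 -0.488  0.925 -0.51   1.791 -1.005] 4.325 [ 0.657 -0.16   0.113] [0.009 0.393 0.313] [[ 0.581 -0.24   0.05 ]]
[-0.125  0.323  1.162  0.744 -0.071  0.516] [-0.11   0.302  5.086  0.744 -0.071  0.516]
```

Call:
move_arm([
  [[-0.1,0.05,0.5],[0.3,0,0.3],0.65],
  [[-0.1,0.05,0.5],[0.3,0,0.2],0.65],
  [[0,0,0],[0,0,0],0.65],
  [[0,0,0],[0,0,0],0.65],
])

```text
clock: 4.82
position: [0.6486, -0.1392, 0.0989]
ee_rot: [0.836, 0.047, -0.032, -0.545]
ft_force: [0.0, -0.2, 0.7]
grip_width: 0.651
```

```bash
python3 - <<'E'
from h import *
o=get_obs();print(o['clock'],o['position'],o['ft_force'])
A=cur()
g=tool([.641,-.048,.054],6.7,66)
print(twist(A,g))
snap('side','s2.png');snap('top','t2.png')
a=np.hstack([cv2.resize(cv2.imread('pics/s2.png')[140:240,320:420],(400,400),interpolation=cv2.INTER_CUBIC),cv2.resize(cv2.imread('pics/t2.png')[110:210,260:360],(400,400),interpolation=cv2.INTER_CUBIC)]);cv2.imwrite('pics/c2.png',a)
E
```

```text
4.825 [ 0.649 -0.139  0.099] [ 0.028 -0.155  0.678]
[ 0.121  0.16   4.072 -0.175 -0.044 -0.191]
```

View pics/c2.png

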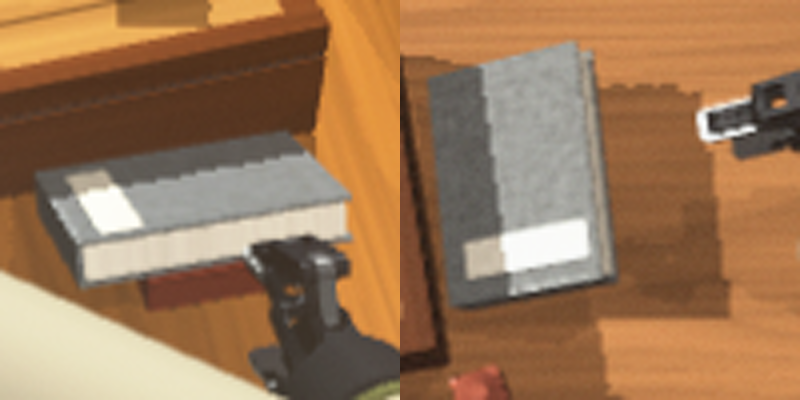

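The fingertips at crop (720,120) top / (270,250) side point at the middle of the raised edge, crop (595,165). I advance straight in.

Call:
move_arm([
  [[0.02,0.03,0.6],[0,0,0],0.65],
  [[0.02,0.03,0.6],[0,0,0],0.65],
  [[0.02,0.03,0.6],[0,0,0],0.65],
  [[0.02,0.03,0.6],[0,0,0],0.65],
  [[0.02,0.03,0.6],[-0.2,0,-0.2],0.65],
])

```text
clock: 5.55
position: [0.6427, -0.0704, 0.0636]
ee_rot: [0.837, 0.049, -0.032, -0.544]
ft_force: [-0.5, -0.3, 0.4]
grip_width: 0.65
```

Call:
move_arm([
  [[0.02,0.03,0.5],[0,0,0],0.65],
  [[0.02,0.0,0.5],[0,0,0],0.65],
  [[0,0,0],[0,0,0],0.65],
])

```text
clock: 5.92
position: [0.6409, -0.0478, 0.0532]
ee_rot: [0.837, 0.049, -0.033, -0.545]
ft_force: [0.1, -0.4, 1.2]
grip_width: 0.652
```

```bash
python3 - <<'E'
from h import *
o=get_obs();print(o['clock'],o['position'],o['ft_force'])
g=tool([.641,-.048,.054],6.7,66)
print(twist(cur(),g))
snap('side','s3.png');snap('top','t3.png')
a=np.hstack([cv2.resize(cv2.imread('pics/s3.png')[140:240,320:420],(400,400),interpolation=cv2.INTER_CUBIC),cv2.resize(cv2.imread('pics/t3.png')[110:210,240:340],(400,400),interpolation=cv2.INTER_CUBIC)]);cv2.imwrite('pics/c3.png',a)
E
```

```text
5.925 [ 0.641 -0.048  0.053] [ 0.139 -0.368  1.241]
[ 0.005 -0.027 -0.022 -0.151  0.087 -0.065]
```

View pics/c3.png

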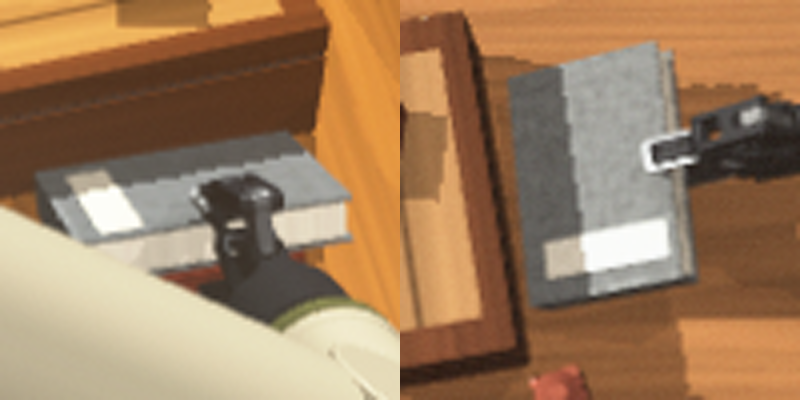

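The upper finger is about 15 mm over the cover at mid-edge (top crop (660,152)), album undisturbed. Close.

Call:
move_arm([
  [[0,0,0],[0,0,0],0.5],
  [[0,0,0],[0,0,0],0.42],
  [[0,0,0],[0,0,0],0.36],
  [[0,0,0],[0,0,0],0.25],
  [[0,0,0],[0,0,0],0.25],
], squeeze=50)

```text
clock: 6.65
position: [0.6415, -0.0487, 0.0544]
ee_rot: [0.836, 0.049, -0.032, -0.545]
ft_force: [-0.2, 0.9, 5.9]
grip_width: 0.334
```

```bash
python3 - <<'E'
from h import *
o=get_obs();print(o['clock'],o['position'],o['ft_force'],o['torque'],o['grip_width'])
A=cur(); print(np.degrees(np.arcsin(-A[2,2])))
n=np.array([.155,-.988,0]); 
for along in(.008,):
  f=np.array([.6215,.0648,0])+along*np.array([.988,.155,0])+n*.015
  for t in (0,10): 
    G=tool(f+[0,0,.102],8.94,t)
    print(G[:3,3],twist(A,G))
# body twist rotating about the present foot (foot at 102 mm ahead, 15 mm below the middle)
# tool y = -album z, tool z = album x
foot=np.array([0,.015,.102]); w=np.array([-1,0,0]); print(np.cross(-w,foot)*0, -np.cross(w,foot)*np.radians(1)/.025)
print('foot world',(A@np.r_[foot,1])[:3])
E
```

```text
6.65 [ 0.641 -0.049  0.054] [-0.235  0.937  5.867] [0.246 0.09  0.   ] 0.33449654136636553
23.828524078839866
[0.632 0.051 0.102] [  0.171  -4.654   0.63  -66.163  -1.294  -1.997]
[0.632 0.051 0.102] [  0.169  -4.51    1.017 -56.164  -1.44   -1.847]
[ 0. -0.  0.] [-0.    -0.071  0.01 ]
foot world [ 0.631  0.038 -0.001]
```

Gripped; the implied foot (0.631, 0.038, -0.001) agrees with the vision. Tip about the foot.

Call:
move_arm([
  [[0.01,-0.42,0.06],[-6,-0.1,-0.2],0.25],
  [[0.01,-0.42,0.06],[-6,-0.1,-0.2],0.25],
  [[0.01,-0.42,0.06],[-6,-0.1,-0.2],0.25],
  [[0.01,-0.42,0.06],[-6,-0.1,-0.2],0.25],
  [[0.0,0,0],[0,0,0],0.25],
])

```text
clock: 7.28
position: [0.6404, -0.0215, 0.0873]
ee_rot: [0.932, 0.063, -0.018, -0.356]
ft_force: [5.7, -5.7, 3.8]
grip_width: 0.336
```

```bash
python3 - <<'E'
from h import *
o=get_obs();print(o['clock'],o['position'],o['ft_force'],o['torque'],o['grip_width'],o['joint_pos'])
A=cur(); f=np.array([.0,.015,.102,1]);print((A@f)[:3])
G=tool([.632,.051,.102],8.94,0);print(twist(A,G))
E
```

```text
7.275 [ 0.64  -0.021  0.087] [ 5.736 -5.669  3.813] [-1.004 -0.87  -0.699] 0.33555322185334546 [ 0.605  0.763 -0.47   1.386 -0.376  1.329 -1.081]
[0.634 0.035 0.001]
[  0.092  -3.002   0.503 -41.794  -1.133  -1.11 ]
```

Call:
move_arm([
  [[0.01,-0.43,0.07],[-6,-0.15,-0.15],0.25],
  [[0.01,-0.43,0.07],[-6,-0.15,-0.15],0.25],
  [[0.01,-0.43,0.07],[-6,-0.15,-0.15],0.25],
  [[0.01,-0.43,0.07],[-6,-0.15,-0.15],0.25],
  [[0.0,0,0],[0,0,0],0.25],
])

```text
clock: 7.9
position: [0.6368, 0.0177, 0.1071]
ee_rot: [0.985, 0.073, -0.007, -0.155]
ft_force: [-3.0, -8.1, 28.1]
grip_width: 0.337
```

```bash
python3 - <<'E'
from h import *
o=get_obs();print(o['clock'],o['position'],o['ft_force'],o['torque'],o['grip_width'],o['joint_pos'])
A=cur(); f=np.array([.0,.015,.102,1]);print((A@f)[:3])
G=tool([.632,.051,.102],8.94,0);print(twist(A,G))
E
```

```text
7.9 [0.637 0.018 0.107] [-2.961 -8.06  28.084] [0.1   0.61  0.661] 0.3374941346889852 [ 0.355  0.534 -0.394  1.514 -0.123  1.17  -1.366]
[0.635 0.035 0.005]
[  0.011  -1.304   0.413 -17.867  -0.586  -0.478]
```

Call:
move_arm([
  [[0,0,-0.12],[0,0,0],0.25],
  [[0,-0.4,0.06],[-5,-0.15,-0.15],0.25],
  [[0,-0.4,0.06],[-5,-0.15,-0.15],0.25],
  [[0,0,0],[0,0,0],0.25],
])

```text
clock: 8.4
position: [0.6327, 0.0381, 0.1097]
ee_rot: [0.995, 0.076, -0.005, -0.07]
ft_force: [-0.9, -1.1, 15.1]
grip_width: 0.331
```

```bash
python3 - <<'E'
from h import *
o=get_obs();print(o['clock'],o['position'],o['ft_force'],o['torque'],o['grip_width'])
A=cur(); f=np.array([.0,.015,.102,1]);print((A@f)[:3])
G=tool([.632,.051,.107],8.94,0);print(twist(A,G))
snap('side','s4.png');snap('top','t4.png')
a=np.hstack([cv2.resize(cv2.imread('pics/s4.png')[120:240,300:420],(400,400),interpolation=cv2.INTER_CUBIC),cv2.resize(cv2.imread('pics/t4.png')[110:230,210:330],(400,400),interpolation=cv2.INTER_CUBIC)]);cv2.imwrite('pics/c4.png',a)
E
```

```text
8.4 [0.633 0.038 0.11 ] [-0.928 -1.058 15.125] [ 0.015 -0.057  0.08 ] 0.33065510749864574
[0.633 0.037 0.007]
[ 0.05  -0.508  0.143 -8.016 -0.074 -0.147]
```

View pics/c4.png

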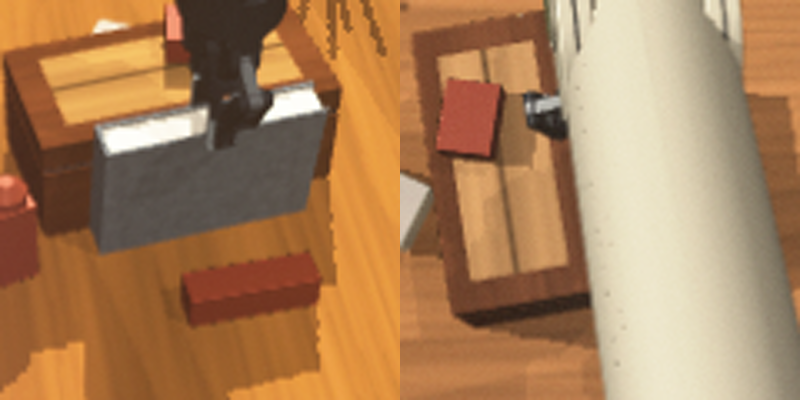

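Album is nearly upright, gripped mid-top; its foot line runs side crop (102,252)–(302,212), and the seal is free at (250,288). Finish the tip.

Call:
move_arm([
  [[0,-0.25,0.02],[-4,0,0],0.25],
  [[0,-0.25,0.02],[-4,0,0],0.25],
  [[0,0,0],[0,0,0],0.25],
  [[0,0,0],[0,0,0],0.25],
])

```text
clock: 9.0
position: [0.6304, 0.0502, 0.1088]
ee_rot: [0.997, 0.076, -0.001, -0.002]
ft_force: [1.7, 3.4, 8.5]
grip_width: 0.335
```

```bash
python3 - <<'E'
from h import *
o=get_obs();print(o['clock'],o['position'],o['ft_force'],o['torque'],o['grip_width'])
A=cur()
G=tool([.632,.051,.107],8.94,0);print(twist(A,G))
k=400/120
print('foot before',onz('side',[[300+u/k,120+v/k] for u,v in((102,252),(302,212))],0))
snap('side','s5.png')
cv2.imwrite('pics/c5.png',cv2.resize(cv2.imread('pics/s5.png')[120:240,290:430],(700,600),interpolation=cv2.INTER_CUBIC))
E
```

```text
9.0 [0.63  0.05  0.109] [1.748 3.376 8.541] [ 1.203 -0.331  0.12 ] 0.3354688577014081
[ 0.07  -0.02   0.073 -0.283  0.041 -0.266]
foot before [[0.552 0.025 0.   ]
 [0.715 0.047 0.   ]]
```

View pics/c5.png

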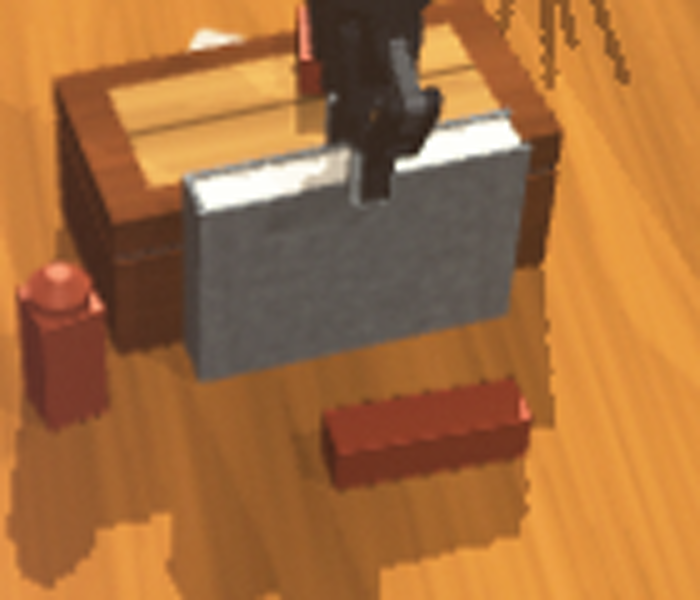

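```bash
cat > m2.py <<'E'
from h import *
P=lambda q:[[290+u/5,120+v/5] for u,v in q]
X=np.array([-.155,.988]); Y=np.array([.988,.155]); O=np.array([.6215,.0648])
def rel(n,p): 
    for q in p: print(n,q,'front',(-(q[:2]-O)@X*1000).round(1),'along',((q[:2]-O)@Y*1000).round(1))
rel('album foot',onz('side',P([(203,380),(510,318)]),0))
rel('album top',onz('side',P([(200,212),(528,150)]),.12))
rel('box foot',onz('side',P([(118,350),(545,265)]),0))
rel('seal foot',onz('side',P([(340,488),(530,455)]),0))
rel('seal top front',onz('side',P([(335,452),(531,420)]),.03))
rel('seal top back',onz('side',P([(322,412),(516,378)]),.03))
rel('tall foot',onz('side',P([(60,427),(105,405)]),0))
E
python3 m2.py
```

```text
album foot [ 0.552  0.024 -0.   ] front 29.8 along -75.1
album foot [0.719 0.047 0.   ] front 33.0 along 93.3
album top [0.55  0.021 0.12 ] front 31.9 along -77.5
album top [0.715 0.044 0.12 ] front 35.2 along 89.6
box foot [ 0.511  0.051 -0.   ] front -3.6 along -111.5
box foot [0.747 0.084 0.   ] front 0.8 along 126.5
seal foot [ 0.609 -0.058  0.   ] front 119.5 along -31.3
seal foot [ 0.707 -0.049  0.   ] front 126.0 along 66.9
seal top front [ 0.605 -0.06   0.03 ] front 121.1 along -35.8
seal top front [ 0.704 -0.053  0.03 ] front 128.7 along 63.0
seal top back [ 0.603 -0.034  0.03 ] front 94.4 along -33.4
seal top back [ 0.703 -0.024  0.03 ] front 100.2 along 66.6
tall foot [0.476 0.001 0.   ] front 40.5 along -154.1
tall foot [0.5   0.013 0.   ] front 32.3 along -128.2
```

Call:
move_arm([
  [[0,-0.06,0],[0,0,0],0.25],
  [[0,-0.06,0],[0,0,0],0.25],
  [[0,0,0],[0,0,0],0.25],
])

```text
clock: 9.43
position: [0.6302, 0.0512, 0.1087]
ee_rot: [0.997, 0.075, -0.0, -0.001]
ft_force: [2.3, 0.0, 7.2]
grip_width: 0.335
```

Call:
move_arm([
  [[0,-0.05,0.03],[0,0,0],0.25],
  [[0,0,0],[0,0,0],0.25],
])

```text
clock: 9.68
position: [0.6302, 0.0517, 0.1086]
ee_rot: [0.997, 0.075, -0.0, -0.001]
ft_force: [-1.1, -1.7, 12.1]
grip_width: 0.332
```

```bash
python3 - <<'E'
from h import *
o=get_obs();print(o['clock'],o['position'],o['ft_force'],o['torque'],o['grip_width']);print(cur()[:3,:3])
E
```

```text
9.675 [0.63  0.052 0.109] [-1.103 -1.687 12.069] [-0.846 -0.18   0.284] 0.3323636845546105
[[ 0.989  0.149 -0.001]
 [ 0.149 -0.989  0.002]
 [-0.001 -0.002 -1.   ]]
```

Call:
move_arm([
  [[0,-0.06,0],[0,0,0],0.25],
  [[0,-0.06,0],[0,0,0],0.25],
  [[0,0,0],[0,0,0],0.25],
])

```text
clock: 10.05
position: [0.6301, 0.052, 0.1086]
ee_rot: [0.997, 0.074, -0.0, 0.001]
ft_force: [0.8, -8.4, 12.4]
grip_width: 0.337
```

```bash
python3 - <<'E'
from h import *
o=get_obs();print(o['clock'],o['position'],o['ft_force'],o['torque'],o['grip_width']);print(cur()[:3,:3])
E
```

```text
10.05 [0.63  0.052 0.109] [ 0.831 -8.351 12.429] [-2.235 -0.466  0.457] 0.33685663555980205
[[ 0.989  0.147 -0.   ]
 [ 0.147 -0.989 -0.001]
 [-0.001  0.001 -1.   ]]
```

Call:
move_arm([
  [[0,0,0],[0,0,0],0.4],
  [[0,0.05,0],[0,0,0],0.45],
  [[0,0.05,0],[0,0,0],0.5],
  [[0,0,0],[0,0,0],0.52],
  [[0,0,-0.2],[0,0,0],0.52],
])

```text
clock: 10.68
position: [0.6285, 0.0541, 0.1122]
ee_rot: [0.997, 0.076, -0.001, -0.001]
ft_force: [-0.1, -0.3, 0.5]
grip_width: 0.519
```

Call:
move_arm([
  [[0,0,-0.5],[0,0,0],0.52],
  [[0,0,-0.8],[0,0,0],0.52],
  [[0,0.3,-1],[0,0,0],0.52],
  [[0,0.8,-0.6],[0,0,0],0.3],
  [[0,1,0],[0,0,0],0],
])

```text
clock: 11.3
position: [0.638, 0.0006, 0.1875]
ee_rot: [0.997, 0.075, 0.001, -0.001]
ft_force: [0.7, 0.0, -0.6]
grip_width: 0.101
```

```bash
python3 - <<'E'
from h import *
o=get_obs();print(o['clock'],o['position'],o['ft_force'],o['torque'],o['grip_width'])
snap('side','s6.png');snap('top','t6.png')
a=np.hstack([cv2.resize(cv2.imread('pics/s6.png')[120:240,290:410],(400,400),interpolation=cv2.INTER_CUBIC),cv2.resize(cv2.imread('pics/t6.png')[110:230,210:330],(400,400),interpolation=cv2.INTER_CUBIC)]);cv2.imwrite('pics/c6.png',a)
E
```

```text
11.3 [0.638 0.001 0.188] [ 0.67   0.004 -0.588] [ 0.009 -0.03   0.026] 0.1011065912097612
```

View pics/c6.png

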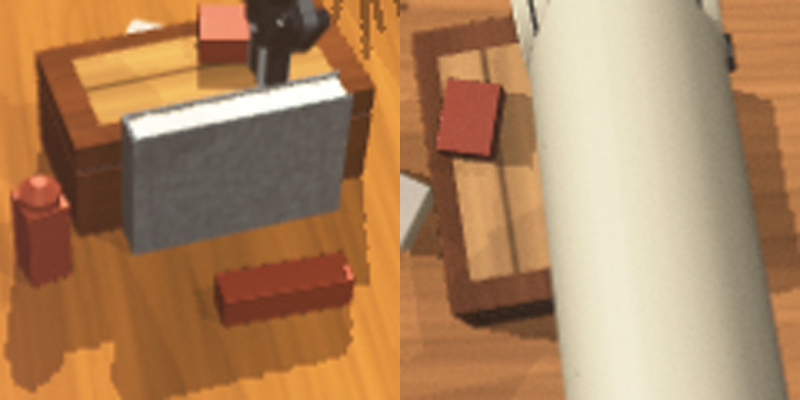

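The album stands against the box on its own: side crop foot (133,252)–(340,213); seal at (285,288). Next I rotate the tool so both open fingertips push the seal squarely, tilted 30° to keep the hand clear of the album.

```bash
cat > p.py <<'E'
from h import *
a=np.radians(8.6);X=np.array([-np.sin(a),np.cos(a),0]);Y=np.array([np.cos(a),np.sin(a),0]);O=np.array([.6215,.0648,0]);Z=np.array([0,0,1])
def push(front,along,z,t):
    t=np.radians(t);return mat(O+along*Y-front*X+z*Z,X*np.sin(t)-Z*np.cos(t),X)
E
python3 - <<'E'
from p import *
A=cur();print(get_obs()['joint_pos'])
B=push(.165,.014,.16,0);C=push(.165,.014,.06,30);D=push(.165,.014,.004,30)
for P,Q in((A,B),(B,C),(C,D)): print(twist(P,Q))
s=cv2.imread('pics/s6.png')
E
```

```text
[ 0.169  0.405 -0.31   1.472  0.127  1.285 -1.579]
[ -2.723   3.264   1.033  -0.013   0.09  -90.275]
[-1.047 -0.     3.908  0.    30.     0.   ]
[-1.12 -0.    1.94  0.    0.    0.  ]
```

Call:
move_arm([
  [[-0.3,0.36,0],[0,0,-10],0.3],
  [[-0.3,0.36,0],[0,0,-10],0.4],
  [[-0.3,0.36,0],[0,0,-10],0.5],
  [[-0.3,0.36,0],[0,0,-10],0.7],
  [[-0.3,0.36,0.2],[0,0,-10],0.7],
])

```text
clock: 12.02
position: [0.626, -0.0545, 0.1805]
ee_rot: [0.871, 0.492, -0.0, -0.001]
ft_force: [-0.4, -0.3, -0.6]
grip_width: 0.7
```

Call:
move_arm([
  [[-0.3,0.36,0.2],[0,0,-10],0.7],
  [[-0.3,0.36,0.2],[0,0,-10],0.7],
  [[-0.3,0.36,0.2],[0,0,-10],0.7],
  [[-0.3,0.36,0.2],[0,0,-10.3],0.7],
  [[0,0,0],[0,0,0],0.7],
])

```text
clock: 12.65
position: [0.6513, -0.093, 0.1593]
ee_rot: [0.651, 0.759, -0.0, -0.002]
ft_force: [0.2, 0.5, -0.4]
grip_width: 0.699
```

Call:
move_arm([
  [[-0.26,0,0.8],[0,7.5,0],0.7],
  [[-0.26,0,0.8],[0,7.5,0],0.7],
  [[-0.26,0,0.8],[0,7.5,0],0.7],
  [[-0.26,0,0.8],[0,7.5,0],0.7],
  [[0,0,0],[0,0,0],0.7],
])

```text
clock: 13.28
position: [0.651, -0.1041, 0.0737]
ee_rot: [0.631, 0.731, 0.167, -0.2]
ft_force: [-0.6, 0.6, -0.6]
grip_width: 0.703
```

```bash
python3 - <<'E'
from p import *
o=get_obs();print(o['clock'],o['position'],o['ft_force'],o['grip_width'],o['joint_pos'])
D=push(.165,.014,.004,30);print(twist(cur(),D))
snap('side','s7.png')
cv2.imwrite('pics/c7.png',cv2.resize(cv2.imread('pics/s7.png')[120:270,280:440],(640,600),interpolation=cv2.INTER_CUBIC))
E
```

```text
13.275 [ 0.651 -0.104  0.074] [-0.553  0.578 -0.592] 0.7027347238808468 [ 0.693  0.802 -0.594  1.3   -0.075  1.34   0.381]
[-1.174  0.418  2.538 -0.416 -0.186 -0.327]
```

View pics/c7.png

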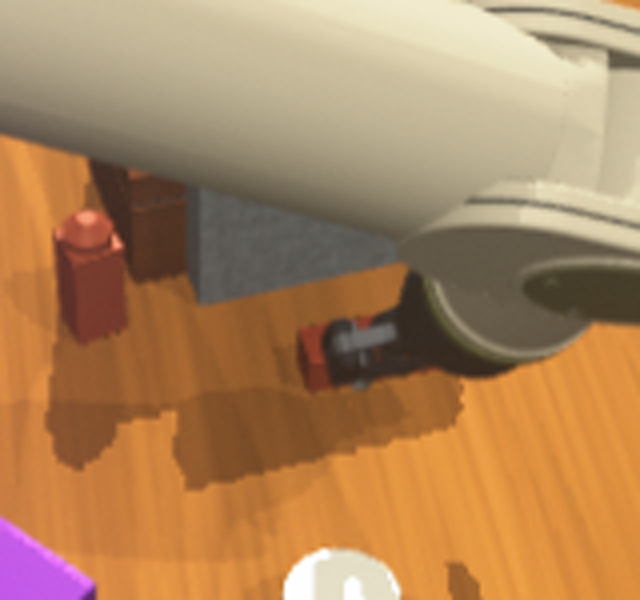

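The open fingers hover in front of the seal (crop (360,350)), album corner (200,300) unmoved, jar clear. Descend, then push.

Call:
move_arm([
  [[-0.35,0.1,0.6],[0,0,0],0.7],
  [[-0.35,0.1,0.6],[-0.2,0,-0.15],0.7],
  [[-0.3,0.1,0.6],[-0.2,-0.2,-0.15],0.7],
  [[-0.17,0.1,0.45],[0,0,0],0.7],
  [[0,0,0],[0,0,0],0.7],
])

```text
clock: 13.95
position: [0.6618, -0.0964, 0.0127]
ee_rot: [0.627, 0.735, 0.17, -0.195]
ft_force: [0.0, 0.5, 0.3]
grip_width: 0.704
```

```bash
python3 - <<'E'
from p import *
o=get_obs();print(o['clock'],o['position'],o['ft_force'],o['grip_width'])
A=cur();D=push(.165,.014,.004,30);print(twist(A,D))
for f in(.135,.100,.075,.070):print(f,twist(A,push(f,.014,.004,30)))
E
```

```text
13.95 [ 0.662 -0.096  0.013] [0.003 0.456 0.315] 0.7035891146959335
[-0.157 -0.071  0.309  0.047  0.048  0.532]
0.135 [ 0.882 -0.066  0.908  0.047  0.048  0.532]
0.1 [ 2.095 -0.061  1.608  0.047  0.048  0.532]
0.075 [ 2.961 -0.057  2.107  0.047  0.048  0.532]
0.07 [ 3.134 -0.056  2.207  0.047  0.048  0.532]
```

Call:
move_arm([
  [[-0.1,-0.05,0.2],[0,0,0.4],0.7],
  [[0.14,0,0.08],[0,0,0.1],0.7],
  [[0.28,0,0.16],[0,0,0],0.7],
  [[0.28,0,0.16],[0,0,0],0.7],
  [[0.28,0,0.16],[0,0,0],0.7],
])

```text
clock: 14.58
position: [0.6568, -0.0683, 0.0085]
ee_rot: [0.63, 0.733, 0.169, -0.195]
ft_force: [0.6, -0.2, -0.1]
grip_width: 0.701
```

Call:
move_arm([
  [[0.28,0,0.16],[0,0,0],0.7],
  [[0.28,0,0.16],[0,0,0],0.7],
  [[0.28,0,0.16],[0,0,0],0.7],
  [[0.28,0,0.16],[0,0,0],0.7],
  [[0,0,0],[0,0,0],0.7],
])

```text
clock: 15.2
position: [0.6518, -0.036, 0.0085]
ee_rot: [0.629, 0.733, 0.169, -0.195]
ft_force: [-0.6, -0.1, 0.7]
grip_width: 0.702
```

```bash
python3 - <<'E'
from p import *
o=get_obs();print(o['clock'],o['position'],o['ft_force'],o['torque'],o['grip_width'])
A=cur();
for f in(.165,.075,.070):print(f,twist(A,push(f,.014,.004,30)))
E
```

```text
15.2 [ 0.652 -0.036  0.009] [-0.562 -0.116  0.711] [-0.484 -0.064 -0.022] 0.7024547559491593
0.165 [-2.196 -0.038 -1.056  0.109  0.065  0.107]
0.075 [ 0.923 -0.037  0.742  0.109  0.065  0.107]
0.07 [ 1.096 -0.037  0.842  0.109  0.065  0.107]
```

Call:
move_arm([
  [[0.15,0,0.2],[0,0,0],0.7],
  [[0.28,0,0.16],[0,0,0],0.7],
  [[0.21,0,0.12],[0,0,0],0.7],
  [[0,0,0],[0,0,0],0.7],
])

```text
clock: 15.7
position: [0.6488, -0.0164, 0.006]
ee_rot: [0.629, 0.733, 0.169, -0.195]
ft_force: [-0.8, 0.5, 0.1]
grip_width: 0.701
```

```bash
python3 - <<'E'
from p import *
o=get_obs();print(o['clock'],o['position'],o['ft_force'],o['torque'],o['grip_width'])
A=cur();print(twist(A,push(.07,.014,.006,30)))
snap('side','s8.png');snap('top','t8.png')
a=np.hstack([cv2.resize(cv2.imread('pics/s8.png')[120:240,290:410],(400,400),interpolation=cv2.INTER_CUBIC),cv2.resize(cv2.imread('pics/t8.png')[110:230,210:330],(400,400),interpolation=cv2.INTER_CUBIC)]);cv2.imwrite('pics/c8.png',a)
E
```

```text
15.7 [ 0.649 -0.016  0.006] [-0.831  0.48   0.11 ] [-0.544 -0.108 -0.01 ] 0.7007113632329826
[ 0.498 -0.034  0.288  0.097  0.059  0.103]
```

View pics/c8.png

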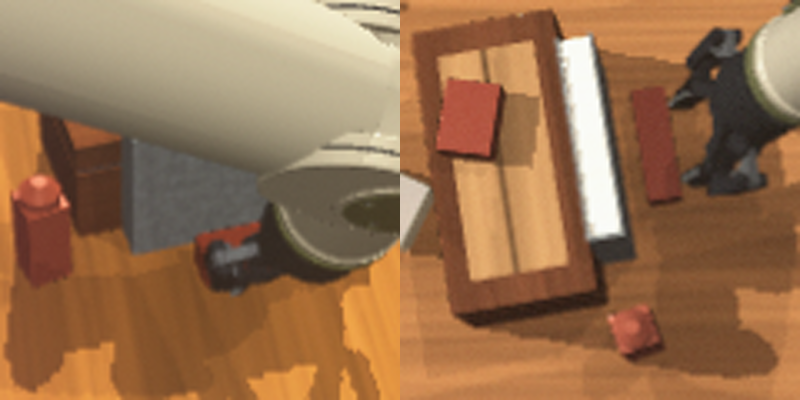

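Top crop: album flat against the box; seal at crop (655,145), between album foot and fingers, still a gap. I measure it by colour mask.

```bash
cat > q.py <<'E'
from p import *
def seal(im):
    h=cv2.cvtColor(im,cv2.COLOR_RGB2HSV).astype(int)
    m=(((h[...,0]<6)|(h[...,0]>172))&(h[...,1]>120)&(h[...,2]<170)&(h[...,2]>40)).astype(np.uint8)
    m[:130]=0;m[180:]=0;m[:,:274]=0;m[:,300:]=0
    c=max(cv2.findContours(m,cv2.RETR_EXTERNAL,cv2.CHAIN_APPROX_NONE)[0],key=cv2.contourArea)
    b=cv2.boxPoints(cv2.minAreaRect(c)); w=onz('top',b,.03)
    print('area',cv2.contourArea(c));print(np.c_[b,-(w-O)@X*1000,(w-O)@Y*1000])
if __name__=='__main__':
    import sys;seal(cv2.cvtColor(cv2.imread(sys.argv[1]),cv2.COLOR_BGR2RGB))
    print(twist(cur(),push(.07,.014,.006,30)))
E
python3 q.py pics/t8.png
```

```text
area 82.5
[[279.077 137.385  48.937  59.872]
 [287.538 135.692  73.87   60.782]
 [293.346 164.731  77.005 -26.776]
 [284.885 166.423  52.36  -27.649]]
[ 0.531 -0.038  0.307  0.132  0.091  0.061]
```

Call:
move_arm([
  [[0.2,0,0.11],[0,0,0],0.7],
  [[0.17,0,0.1],[0,0,0],0.7],
  [[0.1,0,0.06],[0,0,0],0.7],
  [[0,0,0],[0,0,0],0.7],
])

```text
clock: 16.3
position: [0.647, -0.0038, 0.0061]
ee_rot: [0.63, 0.733, 0.169, -0.195]
ft_force: [0.9, -0.7, -1.1]
grip_width: 0.7
```

Call:
move_arm([
  [[0.07,0,0.04],[0,0,0],0.7],
  [[0,0,0],[0,0,0],0.7],
])

```text
clock: 16.55
position: [0.6469, -0.0022, 0.006]
ee_rot: [0.63, 0.733, 0.169, -0.195]
ft_force: [-0.4, -0.2, -0.3]
grip_width: 0.699
```

```bash
python3 - <<'E'
from q import *
o=get_obs();print(o['clock'],o['position'],o['ft_force'],o['torque'])
print(twist(cur(),push(.07,.014,.006,30)));seal(snap('top','t9.png'))
E
```

```text
16.55 [ 0.647 -0.002  0.006] [-0.373 -0.238 -0.324] [-0.597 -0.154 -0.013]
[ 0.002 -0.042  0.002  0.154  0.11   0.045]
area 92.0
[[274.695 138.936  35.727  57.412]
 [283.252 137.426  60.837  57.729]
 [288.617 167.832  62.255 -33.475]
 [280.06  169.342  37.446 -33.77 ]]
```

Call:
move_arm([
  [[0.07,0,0.04],[0,0,0],0.7],
  [[0.07,0,0.04],[0,0,0],0.7],
  [[0,0,0],[0,0,0],0.7],
])

```text
clock: 16.98
position: [0.6462, 0.0021, 0.006]
ee_rot: [0.63, 0.733, 0.169, -0.195]
ft_force: [0.5, -0.0, -0.5]
grip_width: 0.704
```

```bash
python3 - <<'E'
from q import *
o=get_obs();print(o['clock'],o['position'],o['ft_force'],o['torque']);print(twist(cur(),push(.07,.014,.006,30)))
E
```

```text
16.975 [0.646 0.002 0.006] [ 0.481 -0.017 -0.452] [-0.598 -0.115 -0.03 ]
[-0.152 -0.04  -0.085  0.139  0.094  0.063]
```

Call:
move_arm([
  [[0.05,0,0.03],[0,0,0],0.7],
  [[0,0,0],[0,0,0],0.7],
])

```text
clock: 17.23
position: [0.6461, 0.003, 0.006]
ee_rot: [0.63, 0.732, 0.169, -0.195]
ft_force: [1.2, -1.7, 0.2]
grip_width: 0.699
```

```bash
python3 - <<'E'
from q import *
o=get_obs();print(o['clock'],o['position'],o['ft_force'],o['torque']);print(twist(cur(),push(.07,.014,.006,30)));seal(snap('top','t10.png'))
E
```

```text
17.225 [0.646 0.003 0.006] [ 1.201 -1.664  0.211] [-0.789 -0.205 -0.051]
[-0.182 -0.042 -0.105  0.159  0.12   0.041]
area 80.0
[[273.315 140.493  31.096  53.487]
 [282.737 139.501  58.425  51.853]
 [285.86  169.173  53.877 -36.028]
 [276.438 170.164  26.865 -34.419]]
```

Call:
move_arm([
  [[0.05,0,0.03],[0,0,0],0.7],
  [[0.05,0,0.03],[0,0,0],0.7],
  [[0,0,0],[0,0,0],0.7],
])

```text
clock: 17.65
position: [0.6463, 0.0036, 0.0059]
ee_rot: [0.631, 0.732, 0.169, -0.193]
ft_force: [0.3, -8.9, 3.3]
grip_width: 0.701
```

```bash
python3 - <<'E'
from q import *
o=get_obs();print(o['clock'],o['position'],o['ft_force'],o['torque']);print(twist(cur(),push(.07,.014,.006,30)))
E
```

```text
17.65 [0.646 0.004 0.006] [ 0.269 -8.93   3.266] [-1.835 -0.092  0.325]
[-0.199 -0.053 -0.117  0.245  0.284 -0.02 ]
```

Firm contact (9 N). One more nudge, then back off and up.

Call:
move_arm([
  [[0.04,0,0.02],[0,0,0],0.7],
  [[0,0,0],[0,0,0],0.7],
  [[-0.15,0,-0.09],[0,0,0],0.7],
  [[-0.3,0,-0.17],[0,0,0],0.7],
  [[-0.6,0,-0.4],[0,0,0],0.7],
])

```text
clock: 18.27
position: [0.6497, -0.0229, 0.0072]
ee_rot: [0.629, 0.733, 0.169, -0.195]
ft_force: [0.3, -0.5, 0.8]
grip_width: 0.699
```

Call:
move_arm([
  [[-0.4,0,-0.8],[0,0,0],0.7],
  [[0,0,-1],[0,0,0],0.7],
  [[0,0,-1],[0,0,0],0.7],
  [[0,0,-1],[0,0,0],0.7],
  [[0,0,-1],[0,0,0],0.7],
])

```text
clock: 18.9
position: [0.6599, -0.0928, 0.1069]
ee_rot: [0.63, 0.732, 0.169, -0.195]
ft_force: [-0.2, -0.5, -0.5]
grip_width: 0.702
```

Call:
move_arm([
  [[0,0,-1],[0,0,0],0.7],
  [[0,0,-1],[0,0,0],0.7],
  [[-1,0,-1],[0,0,0],0.7],
  [[-1,0,-1],[0,0,0],0.7],
  [[-1,0,-1],[0,0,0],0.7],
])

```text
clock: 19.52
position: [0.6785, -0.2194, 0.1775]
ee_rot: [0.63, 0.732, 0.169, -0.195]
ft_force: [0.1, 0.2, -0.1]
grip_width: 0.696
```

```bash
python3 - <<'E'
from q import *
o=get_obs();print(o['clock'],o['position'],o['ft_force'],o['joint_pos'])
a=snap('side','s11.png');b=snap('top','t11.png');seal(b)
a=np.hstack([cv2.resize(cv2.imread('pics/s11.png')[120:240,290:410],(400,400),interpolation=cv2.INTER_CUBIC),cv2.resize(cv2.imread('pics/t11.png')[110:230,210:330],(400,400),interpolation=cv2.INTER_CUBIC)]);cv2.imwrite('pics/c11.png',a)
E
```

```text
19.525 [ 0.678 -0.219  0.178] [ 0.088  0.218 -0.106] [ 0.716  0.859 -0.56   0.943 -0.058  1.651  0.431]
area 25.5
[[273.434 139.981  31.663  54.939]
 [280.481 136.066  53.543  63.091]
 [286.047 146.085  64.855  30.906]
 [279.    150.     43.054  22.83 ]]
```

Call:
move_arm([
  [[-0.3,-0.3,-1],[0,0,0],0.7],
  [[-0.3,-0.5,-1],[0,0,0],0.7],
  [[-0.3,-1,-1],[0,0,0],0.7],
  [[-0.3,-1,-1],[0,0,0],0.7],
  [[-0.3,-1,-1],[0,0,0],0.7],
])

```text
clock: 20.25
position: [0.5977, -0.3259, 0.2671]
ee_rot: [0.63, 0.732, 0.169, -0.195]
ft_force: [0.2, -0.2, -0.0]
grip_width: 0.702
```

Call:
move_arm([
  [[-0.5,-1,-1],[0,0,0],0.7],
  [[-0.5,-1,-1],[0,0,0],0.7],
  [[-0.5,-1,-1],[0,0,0],0.7],
  [[-0.5,-1,-1],[0,0,0],0.7],
  [[-0.5,-1,-1],[0,0,0],0.7],
])

```text
clock: 20.88
position: [0.4863, -0.4501, 0.3321]
ee_rot: [0.633, 0.732, 0.17, -0.184]
ft_force: [0.1, 0.9, 0.7]
grip_width: 0.7
```

```bash
python3 - <<'E'
from q import *
o=get_obs();print(o['clock'],o['position'],o['ft_force'],o['joint_pos'])
a=snap('side','s12.png');b=snap('top','t12.png');seal(b)
a=np.hstack([cv2.resize(cv2.imread('pics/s12.png')[120:240,290:410],(400,400),interpolation=cv2.INTER_CUBIC),cv2.resize(cv2.imread('pics/t12.png')[110:230,210:330],(400,400),interpolation=cv2.INTER_CUBIC)]);cv2.imwrite('pics/c12.png',a)
h=cv2.imread('pics/s12.png');print(h[185,340],cv2.imread('pics/s6.png')[185,340], h[170,380],cv2.imread('pics/s6.png')[170,380])
E
```

```text
20.875 [ 0.486 -0.45   0.332] [0.121 0.887 0.689] [ 0.947  0.77  -0.303  0.705 -0.154  2.058  0.785]
area 29.5
[[275.808 155.038  31.749   9.66 ]
 [283.692 153.462  54.821  10.48 ]
 [286.346 166.731  56.346 -29.228]
 [278.462 168.308  33.393 -30.034]]
[ 94 115 124] [83 88 95] [ 98 121 131] [80 87 93]
```

Call:
move_arm([
  [[0.2,-1,-0.3],[0,-8,0],0.7],
  [[0,-1,-0.2],[0,-8,0],0.7],
  [[-0.3,-1,0],[0,-8,0],0.7],
  [[-0.4,-1,0],[0,-4,0],0.7],
  [[-0.4,-1,0],[0,0,0],0.7],
])

```text
clock: 21.6
position: [0.3671, -0.4932, 0.342]
ee_rot: [0.654, 0.757, 0.012, -0.001]
ft_force: [0.2, 0.3, 1.0]
grip_width: 0.698
```

Call:
move_arm([
  [[-0.4,-1,0],[0,0,0],0.7],
  [[-0.4,-1,0],[0,0,0],0.7],
  [[-0.4,-1,0],[0,0,0],0.7],
  [[-0.4,-1,0],[0,0,0],0.7],
  [[0,0,0],[0,0,0],0.7],
])

```text
clock: 22.22
position: [0.2719, -0.5491, 0.3383]
ee_rot: [0.656, 0.755, 0.012, -0.003]
ft_force: [0.1, 0.2, 0.1]
grip_width: 0.697
```

```bash
python3 - <<'E'
from q import *
o=get_obs();print(o['clock'],o['position'],o['ft_force'],o['joint_pos'])
a=snap('side','s12.png');b=snap('top','t12.png');seal(b)
a=np.hstack([cv2.resize(cv2.imread('pics/s12.png')[120:240,290:410],(400,400),interpolation=cv2.INTER_CUBIC),cv2.resize(cv2.imread('pics/t12.png')[110:230,210:330],(400,400),interpolation=cv2.INTER_CUBIC)]);cv2.imwrite('pics/c12.png',a)
h=cv2.imread('pics/s12.png');print(h[185,340],cv2.imread('pics/s6.png')[185,340], h[170,380],cv2.imread('pics/s6.png')[170,380])
E
```

```text
22.225 [ 0.272 -0.549  0.338] [0.083 0.162 0.071] [ 1.201  0.295 -0.201  1.291  0.037  1.574  1.148]
area 48.5
[[274.541 139.243  35.15   56.581]
 [281.676 138.054  56.054  56.637]
 [285.622 161.73   56.553 -14.444]
 [278.486 162.919  35.848 -14.491]]
[ 85  91 100] [83 88 95] [81 87 96] [80 87 93]
```

View pics/c12.png

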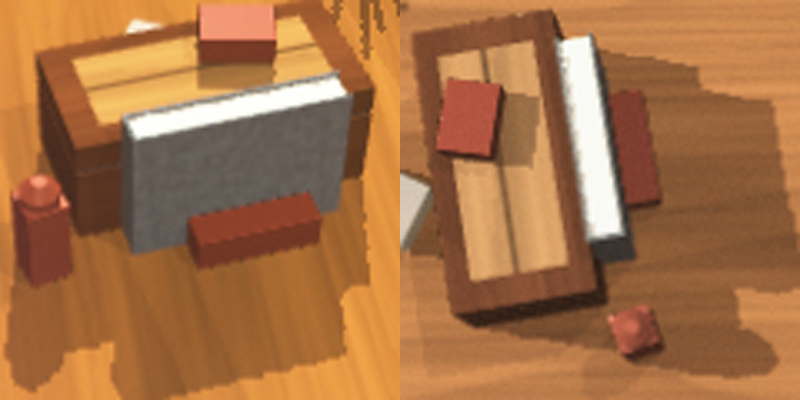

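```bash
python3 - <<'E'
from p import *
P=lambda q:[[290+u*.3,120+v*.3] for u,v in q]
for n,q,z in(('seal foot',[(200,268),(320,242)],0),('seal back top',[(190,218),(312,195)],.03),('album foot',[(133,252)],0),('album top',[(126,138),(352,95)],.12)):
    w=onz('side',P(q),z)-O;print(n,np.c_[-w@X,w@Y]*1000)
print(get_obs()['ft_force'],hand_in())
E
```

```text
seal foot [[ 58.971 -31.697]
 [ 58.915  66.47 ]]
seal back top [[ 33.466 -32.437]
 [ 36.168  65.789]]
album foot [[ 28.332 -76.271]]
album top [[ 27.462 -81.369]
 [ 29.452  91.844]]
the job is handed in; nothing more can be done
[0.995 0.859 0.158] None
```

The album now stands upright against the front of the rosewood box, and the seal lies with its long side against the album's foot. The job is handed in at about 22 s on the robot's clock.

I gripped the album by its raised edge, tipped it up about its foot, pressed it lightly against the box (about 8 N) and let go. I then slid the seal in with both open fingertips until it met the album, at about 9 N plus one small final nudge. The arm is parked well clear and holds nothing.

**Last checks, from the final pictures:**

| Check | Measured | Wanted |
|---|---|---|
| Album foot in front of the box | about 28 mm | 30 mm |
| Album top edge in front of the box | 27–29 mm | 30 mm |
| Album's middle along the box | about 5–8 mm off centre | roughly in the middle |
| Seal's outer foot in front of the box | 59 mm, same at both ends | 60 mm |

- **Disagreement on the seal:** the seal's upper back edge read 33–36 mm where 30 mm was expected. I put that down to reading a blurry edge in the picture, because its outer foot and the contact force both indicate it is touching. The last top-view colour mask caught only part of the seal, so I did not rely on it.
- **Bystanders:** the tall seal and the wide seal look unmoved in the last close-up. That view did not take in the jar, dish, or purple albums. I never drove the arm at them and felt no unexpected force, but I did not check them at the end.
- **Joint limit:** while the arm was moving away, joint 6 came within 0.002 rad of its limit, and I then moved it back from there.

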